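# Bolt the transit case shut past its spring catch

### The job

Bolt the lid of the grey transit case shut: press the spring catch down with one fingertip, keep it down, and with the other finger push the upright plate of the bolt until the bolt is fully home in its keeper. Then let go, so that the catch springs up and locks it. Do not force the bolt against the raised catch, and do not grip, lift or shift the things lying about.

Things in the scene. Friction and masses are not known exactly. Their poses are not given: they have to be found in the camera images.
- case: grey steel transit case, 120 (x) x 260 (y) x 60 mm, fixed; origin at the centre of its underside on the bench, z up. All axes below are the case's: the bolt slides along its +y, in the plane x = 0. On its top lie the bolt plate (58 mm wide, 3 mm thick, y -90 to +70 mm) and, at y = 94 mm, the keeper, a low steel block 16 mm high that takes the bolt's rod.
- push_plate (a point): middle of the back (-y) face of the bolt's upright steel push plate, 27 mm above the case's top; moves with joint bolt. The plate is 48 mm wide (x), 6 mm thick (y), from 4 to 50 mm above the case's top; push it to +y; behind it is free space down to the bolt plate. Two side rails carry a cross bar, 31 to 43 mm above the case's top and 19 to 27 mm ahead of this face.
- pad (a point): dark steel spring catch plate (moves with joint catch). Its flat top, 26 mm (x) x 67 mm (y), is where a finger presses: the point is the middle of this surface, 27 mm above the case's top while up; flat from y = -33.5 to +33.5 mm of the point. When the bolt is home, its cross bar stands 4 mm over the raised flat at y = -29.5 to -21.5 mm.
- hump (a point): top of the hump at the back (-y) end of the catch plate, 6 mm long (y), 10 mm higher than the flat, 36.5 mm behind the flat's middle. While the catch is up the hump stands in the way of the bolt's cross bar; with the catch down by 6 mm or more the bar passes over it. With the bolt home the hump springs up between push plate and cross bar.
- bolt (a joint): travel of the bolt with its push plate along the case's +y: 0 is fully drawn, 0.022 m fully home (hard stop). It starts at 0 to 0.0025; with the catch up it is stopped at 0.004. Slides with about 2 N of friction and stays where it is left.
- catch (a joint): how far the catch plate is pressed straight down: 0 up, 0.010 m fully down (hard stop). Its spring pushes it up with 3 N when up and 6 N when fully down; 0.006 or more frees the bolt; released, it springs up.
- terminal: white terminal strip, 20 x 61 x 21 mm, lying loose on the lid beside the bolt on the case's -x side; origin at the centre of its underside; leave alone
- driver: grey ribbed LED driver, 64 x 122 x 39 mm, loose on the bench near the case's -y end; origin at the centre of its underside; leave alone
- measure: brown tape measure standing upright, 30 x 68 x 58 mm, loose on the bench near the case's +y end; origin at the centre of its underside; leave alone

How it is judged:
By the outcome, as a careful person would: the job done as asked, in the order asked, and still so for the second after the job is handed in, with the robot touching nothing.
It also fails if it takes over 32 s, if anything falls off the work surface, if the arm or the gripper's body presses on something with over 40 N, if the wrist force passes 120 N, or if a joint passes its speed limit or range.

### The arm

A 6-joint arm with a two-finger parallel gripper is mounted at the origin on a cart in front of the work surface, level with it; the furniture and walls round the work are solid. World frame = base frame: x ahead of the robot, y to its left, z up, the work surface at z = 0. Lengths are in m, angles in degrees, forces in N, time in s.
With the tool pointing down it reaches from about 0.35 to 0.875 m from the base axis. Payload 4.2 kg.
Tool frame: the origin (TCP) lies on the centre line of the jaws, within the pads' length; the fingertips stand 11 mm ahead of it and the grasp point (between the pads) lies 8 mm behind it; z points along the fingers, y is the line along which they close (so a half turn about z gives the same grasp; the last joint's range is limited). The gripper opens to 87 mm and grips with 3 to 60 N. Pads are 19 mm wide; open, the fingers measure 117 mm over their backs; the gripper's body (75 mm by 190 mm) begins 51 mm behind the grasp point.
Start: joints at [81.624, 22.042, 0.453, 0, -68.411, -14.817], TCP at [0.246, 0.574, 0.21] pointing down, gripper open.
Joint ranges: [-179.83, 179.83], [-69.29, 118.12], [-61.27, 80.66], [-181.25, 117.63], [-171.15, -9.14], [-177.46, 177.46]. Speed limits (degrees/s): [159.86, 159.86, 180, 180, 180, 180].

### API

Orientations are given as a 3x3 rotation matrix whose columns are the frame's x, y, z axes.
In Python, from station import r gives the robot as it stands.
- The arm moves only by the tool servo_tool, never from a script. Its argument "commands" is a list that holds one entry, the list of rows, each a list of 7 numbers: the closure, from 0 (fully open) to 1 (shut), then the shift along the tool's x, y, z in mm, then the turn, a rotation vector about the tool's x, y, z in rad. In form: [[[claw, x, y, z, ax, ay, az], ...]]. A call has exactly 5 rows; each row is the pose to reach, as a shift and turn from the pose commanded when the call began, along the tool's axes at that moment; what a row does not reach only later rows make up. A row lasts 1/10 s, in which the tool goes at most 50 mm and 8.59 degrees, less where a joint would pass 70% of its speed; a pose out of reach is approached as far as the arm can. A call with a gripper value outside its range is refused whole. The fingers move at their own pace and stop on an object; the grip force is fixed at half the most. Time passes only in rows, so rows that repeat a pose let the fingers close, or fill a call up. It gives the time, the measured TCP pose, the force, the opening and the grip force at its end, in the units of the state.
- r.sense(): the state, without advancing time (a new reading comes with each control period).
- r.capture(name): name is "side" or "top"; returns a dict with "pixels" (480x640x3 uint8, red, green, blue), "camera_matrix" (3x3 intrinsics, pixels), "dist" ([k1, k2, p1, p2, k3] as OpenCV has them; the pictures are not rectified), "R" (3x3) and "t" (3): a world point X has camera coordinates R X + t. Camera axes: x right, y down, z forward; pixel columns grow to the right and rows downward; lengths in m; the calibration is good to about 2 mm. A picture is of the moment at which its call begins. There is no depth.
- r.finish_job(): hands the job in; it is judged then, once.
The state is a dict: "time_s": time; "joints": joint angles; "joint_velocities": joint speeds; "effort": joint torques, N m; "tcp_pos": TCP position; "ee_rot": TCP orientation; "wrist_force": force on the tool from outside, world axes, zero at the start; "moment": the same for the moment, N m; "gripper_width": opening from 0.0 (shut) to 1.0 (fully open); "gripper_force": force on a finger pad.
Only numpy, scipy, OpenCV 4.12 (cv2) and the standard library are available. Lean on these libraries where they do the work, as an engineer would, in place of code of your own. Each camera call takes 0.05 s, during which the arm holds its last target. There are 200 camera calls.

## Working session

There is one attempt and no reset: what is moved stays moved. The work goes in short steps, Python scripts to look and compute and a tool call to move; the robot and the scene stay as the last step left them, time stands still between calls to the robot, and variables do not carry over. Pictures are saved under pics/ and viewed, at most 10 in all, crops included, and the job is handed in when it is done.

Besides the shell and the picture viewer there is one more tool, called after "Call:" as name([rows], argument=value, ...), one row to a line, values as JSON. servo_tool: Moves the arm, as the interface text tells. Its arguments: {"type":"object","properties":{"commands":{"type":"array","items":{"type":"array","items":{"type":"array","items":{"type":"number"}}}}},"required":["commands"]}

```bash
mkdir -p pics
python3 - <<'E'
from station import r
import cv2,json
s=r.sense();print({k:s[k] for k in('time_s','tcp_pos','ee_rot','wrist_force','gripper_width')})
for n in('side','top'):
    c=r.capture(n);cv2.imwrite(f'pics/{n}0.png',c['pixels'][:,:,::-1]);print(n,c['camera_matrix'],c['dist'],c['R'],c['t'])
E
```

```text
{'time_s': 0.0, 'tcp_pos': array([0.24588019, 0.57393451, 0.20856999]), 'ee_rot': array([[ 9.19094105e-01, -3.94037336e-01, -7.77172401e-04],
       [-3.94038098e-01, -9.19091993e-01, -1.97130982e-03],
       [ 6.24767374e-05,  2.11805476e-03, -9.99997755e-01]]), 'wrist_force': array([ 0.05620302,  0.17003764, -0.83131079]), 'gripper_width': 0.9978812068037854}
side [[603.21479236   0.         321.11764776]
 [  0.         603.21479236 239.23397733]
 [  0.           0.           1.        ]] [-0.1481756  0.         0.         0.         0.       ] [[ 0.9094549  -0.41558485  0.01345443]
 [-0.35790561 -0.79888165 -0.48341667]
 [ 0.21164915  0.43483024 -0.87528698]] [-0.4138718   0.25209553  1.1314725 ]
top [[546.3949961    0.         315.43526539]
 [  0.         546.3949961  246.33256429]
 [  0.           0.           1.        ]] [0.01208114 0.         0.         0.         0.        ] [[ 0.00355031 -0.99997264 -0.00648902]
 [-0.97884735 -0.00214774 -0.20458068]
 [ 0.20456114  0.00707809 -0.9788282 ]] [0.04467521 0.4980732  1.21267737]
```

View pics/side0.png

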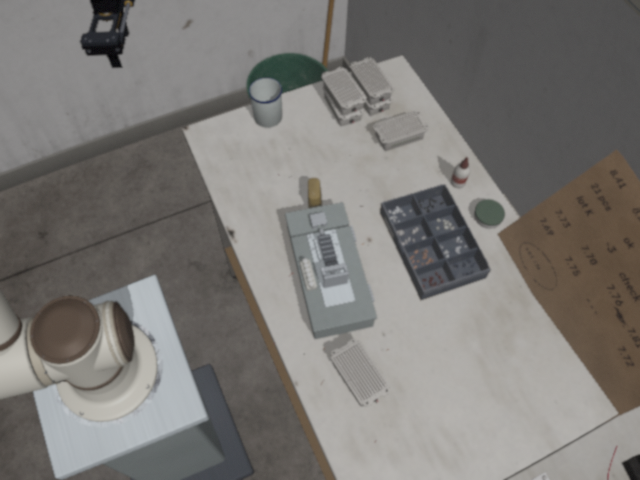

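View pics/top0.png

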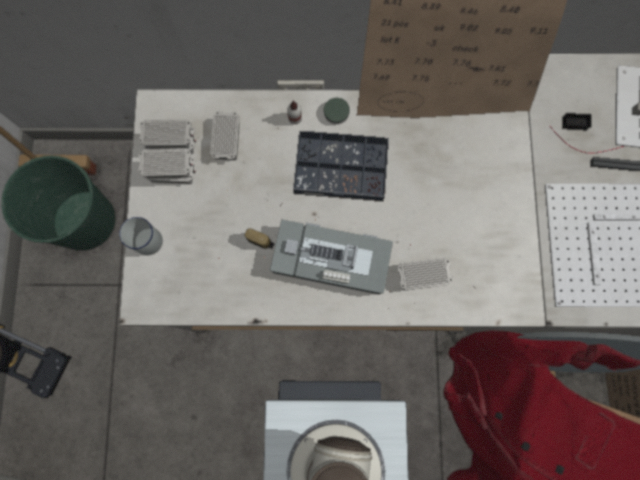

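The side view shows the case at about (330,270). The top view shows it at about (332,257), with the measure to its left (+y) and the driver to its right. Next I'll enlarge both.

Run:
```python
import cv2
a=cv2.imread('pics/top0.png')[210:305,260:400];cv2.imwrite('pics/topc.png',cv2.resize(a,None,fx=5.5,fy=5.5,interpolation=cv2.INTER_CUBIC))
a=cv2.imread('pics/side0.png')[195:345,270:390];cv2.imwrite('pics/sidec.png',cv2.resize(a,None,fx=4,fy=4,interpolation=cv2.INTER_CUBIC))
```

```text
(no output)
```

View pics/topc.png

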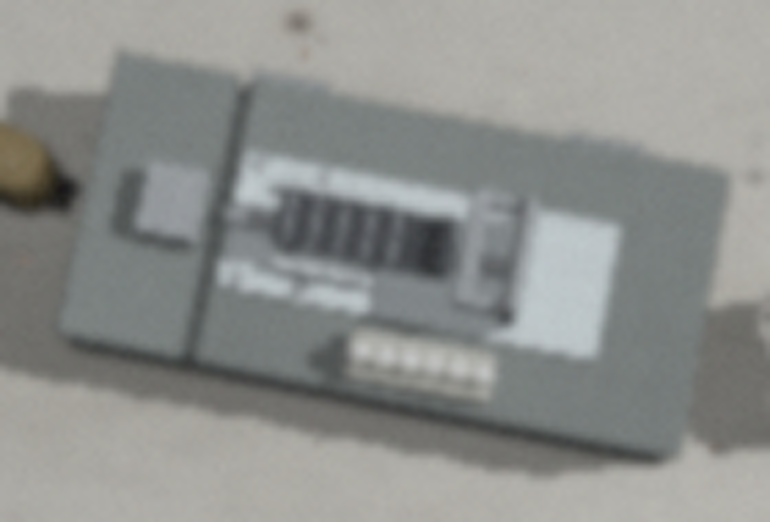

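View pics/sidec.png

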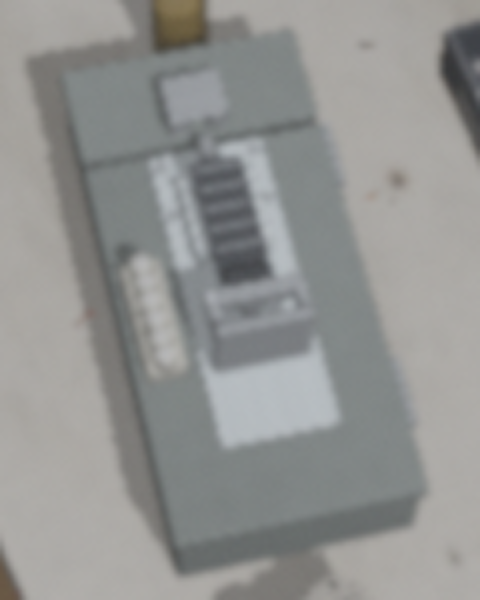

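```bash
cat > h.py <<'E'
import numpy as np,cv2
from scipy.optimize import least_squares
from station import r
C={n:r.capture(n) for n in('side','top')}
def proj(n,X):
    c=C[n];return cv2.projectPoints(np.atleast_2d(X).astype(float),cv2.Rodrigues(np.array(c['R']))[0],np.array(c['t']),np.array(c['camera_matrix']),np.array(c['dist']))[0][:,0]
def ray(n,uv,z):
    c=C[n];p=cv2.undistortPoints(np.array(uv,float).reshape(-1,1,2),np.array(c['camera_matrix']),np.array(c['dist']))[:,0]
    R=np.array(c['R']);o=-R.T@np.array(c['t']);d=np.c_[p,np.ones(len(p))]@R
    return o+d*((z-o[2])/d[:,2])[:,None]
def W(q,P):
    P=np.atleast_2d(P);a=q[2];return P@np.array([[np.cos(a),np.sin(a),0],[-np.sin(a),np.cos(a),0],[0,0,1]])+[q[0],q[1],0]
def inv(q,X):
    return (W([0,0,-q[2]],np.array(X)-[q[0],q[1],0]))
E
python3 - <<'E'
from h import *
K=np.array([[60,130,60],[60,-130,60],[-60,-130,60],[-60,130,60]])/1e3
T=np.array([[120,52],[728,178],[670,452],[60,330]])/5.5+[260,210]
S=np.array([[293,32],[425,492],[178,545],[66,75]])/4+[270,195]
f=lambda q:np.r_[proj('top',W(q,K))-T,proj('side',W(q,K))-S].ravel()
s=least_squares(f,[.5,0,-.15]);print(s.x,np.degrees(s.x[2]),s.fun.round(1))
q=s.x;np.save('q.npy',q)
t=lambda p:np.array(p)/5.5+[260,210]
d=lambda p:np.array(p)/4+[270,195]
def show(l,n,uv,z):print(l,n,(inv(q,ray(n,uv,z))*1e3).round(1).tolist())
show('plate end','top',t([[620,225],[600,358]]),.063);show('plate end','side',d([[340,422],[222,447]]),.063)
show('push top back','top',t([[528,198],[510,322]]),.11);show('push top back','side',d([[313,320],[212,337]]),.11)
show('push bot','side',d([[315,350],[213,368]]),.064)
show('keeper far','top',t([[150,160],[135,232]]),.076)
show('pad far','top',t([[285,190],[272,250]]),.087);show('pad far','side',d([[238,157],[193,165]]),.087)
show('term','top',t([[350,340],[495,360],[492,400]]),.081)
E
```

```text
[ 0.47499785  0.00770735 -0.20307138] -11.635133287373382 [ 0.6 -0.1  0.4 -0.7  1.5  0.4  0.1 -0.7 -0.4 -0.2 -0.2 -0.7 -0.8 -0.7
 -0.4 -0.3]
plate end top [[28.7, -88.8, 63.0], [-28.0, -91.0, 63.0]]
plate end side [[29.3, -89.3, 63.0], [-28.2, -89.4, 63.0]]
push top back top [[21.8, -48.0, 110.0], [-29.1, -50.6, 110.0]]
push top back side [[21.9, -55.7, 110.0], [-25.6, -54.0, 110.0]]
push bot side [[26.7, -50.6, 64.0], [-23.3, -49.2, 64.0]]
keeper far top [[13.2, 107.2, 76.0], [-17.7, 106.7, 76.0]]
pad far top [[9.9, 49.3, 87.0], [-15.6, 49.3, 87.0]]
pad far side [[11.5, 48.5, 87.0], [-11.0, 48.9, 87.0]]
term top [[-44.5, 10.9, 81.0], [-40.5, -48.4, 81.0], [-56.8, -50.4, 81.0]]
```

```bash
cat >> h.py <<'E'
from scipy.spatial.transform import Rotation as Ro
def go(x,y,ztip):
    "tool-frame shift (mm) and turn to case-frame point x,y,ztip (mm, fingertip)"
    q=np.load('q.npy');s=r.sense();R=s['ee_rot'];a=q[2]
    D=np.array([[np.cos(a),np.sin(a),0],[np.sin(a),-np.cos(a),0],[0,0,-1]])
    tgt=W(q,np.array([x,y,ztip+11])/1e3)[0]
    print('t',s['time_s'],'shift',(R.T@(tgt-s['tcp_pos'])*1e3).round(1),'turn',Ro.from_matrix(R.T@D).as_rotvec().round(4),'F',s['wrist_force'].round(1),'w',round(87*s['gripper_width'],1),'tip',(inv(q,s['tcp_pos']+R[:,2]*.011)*1e3).round(1))
E
python3 -c "
from h import *
go(0,-33,150)"
```

```text
t 0.3 shift [440.2 462.9  48.6] turn [ 0.0007  0.     -0.2018] F [ 1.  -0.1  0.9] w 87.0 tip [[-338.5  508.8  198.3]]
```

Call:
servo_tool([
  [[0.356,28,30,0,0,0,0],[0.356,57,60,0,0,0,0],[0.356,86,91,0,0,0,0],[0.356,115,121,0,0,0,0],[0.356,144,151,0,0,0,0]],
])

```text
time_s: 0.8
tcp_pos: [0.3193, 0.3773, 0.2097]
ee_rot: [[0.919, -0.393, 0.0], [-0.393, -0.919, 0.0], [0.0, -0.0, -1.0]]
wrist_force: [1.3, 0.6, -0.4]
gripper_width: 0.679
gripper_force: 0.0
```

Call:
servo_tool([
  [[0.356,28,30,0,0,0,0],[0.356,57,60,0,0,0,0],[0.356,86,91,0,0,0,0],[0.356,115,121,0,0,0,0],[0.356,144,151,0,0,0,0]],
])

```text
time_s: 1.3
tcp_pos: [0.3921, 0.1819, 0.21]
ee_rot: [[0.919, -0.393, 0.001], [-0.393, -0.919, 0.001], [0.0, -0.001, -1.0]]
wrist_force: [1.1, 0.6, -0.5]
gripper_width: 0.644
gripper_force: 0.0
```

Call:
servo_tool([
  [[0.356,30,32,5,0,0,-0.05],[0.356,60,64,10,0,0,-0.1],[0.356,90,96,15,0,0,-0.15],[0.356,120,128,20,0,0,-0.2018],[0.356,152,161,25,0,0,-0.2018]],
])

```text
time_s: 1.8
tcp_pos: [0.4685, -0.0261, 0.1848]
ee_rot: [[0.98, -0.2, 0.001], [-0.2, -0.98, 0.0], [0.001, -0.0, -1.0]]
wrist_force: [1.6, 1.0, 1.5]
gripper_width: 0.644
gripper_force: 0.0
```

Run:
```python
from h import *
go(0,-33,135)
a=C['top']['pixels'][190:320,250:410,::-1];b=C['side']['pixels'][170:350,240:400,::-1]
cv2.imwrite('pics/c1.png',np.hstack([cv2.resize(a,(492,400),interpolation=2),cv2.resize(b,(300,400),interpolation=2)]))
```

```text
t 1.9 shift [-1.1 -3.8 37.8] turn [ 0.0012  0.0013 -0.007 ] F [-0.5  0.3  0. ] w 56.2 tip [[  1.1 -36.7 172.8]]
```

View pics/c1.png

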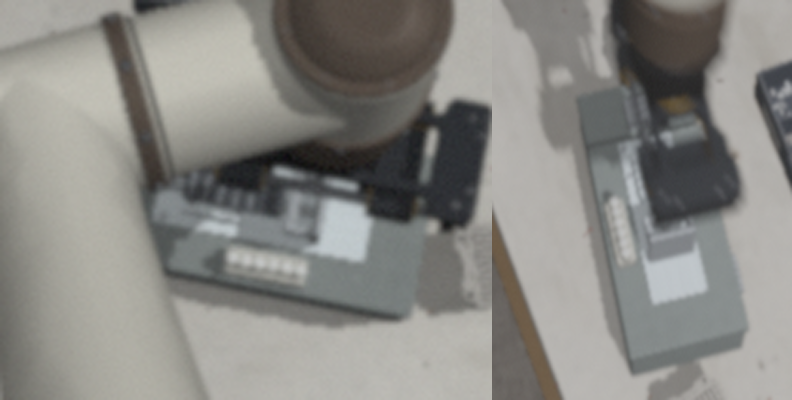

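The hand is over the bolt, and the push plate still reads clear, between the fingers. Now I'll descend.

Call:
servo_tool([
  [[0.356,-1,-2.7,0,0,0,-0.007],[0.356,-1,-2.7,20,0,0,-0.007],[0.356,-1,-2.7,40,0,0,-0.007],[0.356,-1,-2.7,60,0,0,-0.007],[0.356,-1,-2.7,78,0,0,-0.007]],
])

```text
time_s: 2.4
tcp_pos: [0.4675, -0.0199, 0.1063]
ee_rot: [[0.981, -0.192, 0.001], [-0.192, -0.981, 0.0], [0.001, -0.0, -1.0]]
wrist_force: [-1.0, 0.3, 0.2]
gripper_width: 0.645
gripper_force: 0.0
```

Run:
```python
from h import *
go(0,-34,78)
a=C['side']['pixels'][190:320,260:400,::-1]
cv2.imwrite('pics/c2.png',cv2.resize(a,None,fx=4.5,fy=4.5,interpolation=2))
```

```text
t 2.5 shift [ 3.4  4.6 15.9] turn [0.0018 0.0045 0.0094] F [-1.1  0.3 -0.1] w 56.2 tip [[ -3.4 -29.4  93.9]]
```

View pics/c2.png

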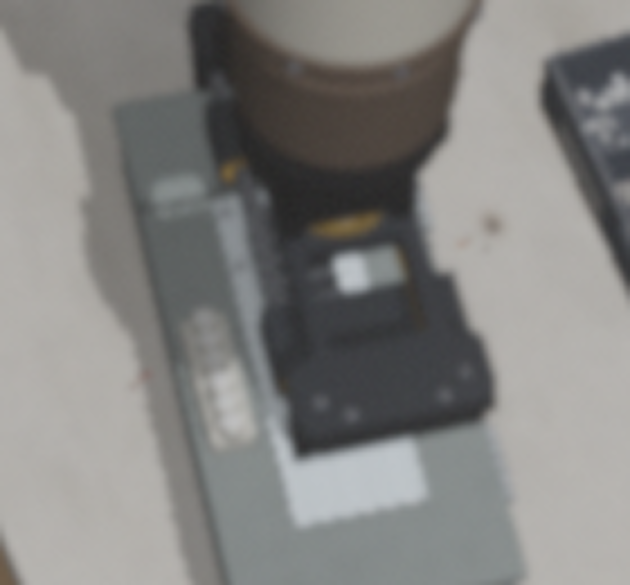

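The view shows only the hand covering the bolt; the terminal (about 215,385) is clear of it. The tip is 3 to 5 mm off target, so I'll correct that before pressing.

Call:
servo_tool([
  [[0.356,3.4,4.6,0,0,0,0.009],[0.356,3.4,4.6,0,0,0,0.009],[0.356,3.4,4.6,0,0,0,0.009],[0.356,3.4,4.6,0,0,0,0.009],[0.356,3.4,4.6,0,0,0,0.009]],
])

```text
time_s: 3.0
tcp_pos: [0.4704, -0.0267, 0.1071]
ee_rot: [[0.979, -0.204, 0.001], [-0.204, -0.979, 0.0], [0.001, -0.0, -1.0]]
wrist_force: [-0.6, 0.2, 0.5]
gripper_width: 0.642
gripper_force: 0.0
```

```bash
python3 -c "
from h import *
go(0,-34,78)"
```

```text
t 3.1 shift [-2.3 -0.7 17.9] turn [-0.0002 -0.0003 -0.002 ] F [ 0.6 -0.7 -0. ] w 56.0 tip [[  2.3 -34.7  95.9]]
```

Call:
servo_tool([
  [[0.356,-1,0,4,0,0,0],[0.356,-1,0,7,0,0,0],[0.356,-1,0,10,0,0,0],[0.356,-1,0,12,0,0,0],[0.356,-1,0,12,0,0,0]],
])

```text
time_s: 3.6
tcp_pos: [0.469, -0.0266, 0.0942]
ee_rot: [[0.979, -0.204, -0.001], [-0.204, -0.979, -0.0], [-0.001, 0.0, -1.0]]
wrist_force: [-0.6, 0.1, -0.6]
gripper_width: 0.64
gripper_force: 0.0
```

Call:
servo_tool([
  [[0.356,0,0,1,0,0,0],[0.356,0,0,2,0,0,0],[0.356,0,0,3,0,0,0],[0.356,0,0,4,0,0,0],[0.356,0,0,4,0,0,0]],
])

```text
time_s: 4.1
tcp_pos: [0.4692, -0.0265, 0.0905]
ee_rot: [[0.979, -0.204, -0.0], [-0.204, -0.979, -0.0], [-0.0, 0.0, -1.0]]
wrist_force: [0.1, 1.4, -0.0]
gripper_width: 0.646
gripper_force: 0.0
```

```bash
python3 -c "
from h import *
go(0,-34,78)"
```

```text
t 4.2 shift [-1.3 -0.7  1.6] turn [ 0.      0.     -0.0019] F [ 0.1 -0.2 -0.2] w 56.0 tip [[  1.3 -34.7  79.6]]
```

Call:
servo_tool([
  [[0.356,-1,0,0.5,0,0,0],[0.356,-1,0,1,0,0,0],[0.356,-1,0,1.5,0,0,0],[0.356,-1,0,2,0,0,0],[0.356,-1,0,2,0,0,0]],
])

```text
time_s: 4.7
tcp_pos: [0.4682, -0.0263, 0.0886]
ee_rot: [[0.979, -0.204, -0.0], [-0.204, -0.979, -0.0], [-0.0, 0.0, -1.0]]
wrist_force: [0.0, 0.9, 0.8]
gripper_width: 0.644
gripper_force: 0.0
```

Run:
```python
from h import *
for i in range(3): go(0,-34,78); r.capture('top')
a=C['top']['pixels'][205:295,280:400,::-1];b=C['side']['pixels'][200:320,280:390,::-1]
cv2.imwrite('pics/c3.png',np.hstack([cv2.resize(a,(480,360),interpolation=2),cv2.resize(b,(320,360),interpolation=2)]))
```

```text
t 4.8 shift [-0.3 -0.7 -0.3] turn [ 0.     -0.0001 -0.0018] F [-0.5 -0.4 -0.5] w 56.2 tip [[  0.3 -34.7  77.7]]
t 4.85 shift [-0.3 -0.7 -0.3] turn [ 0.     -0.     -0.0019] F [-0.4  0.2  0.4] w 56.1 tip [[  0.3 -34.7  77.7]]
t 4.9 shift [-0.3 -0.7 -0.3] turn [ 0.      0.     -0.0019] F [0.2 0.2 0.2] w 55.9 tip [[  0.3 -34.7  77.7]]
```

View pics/c3.png

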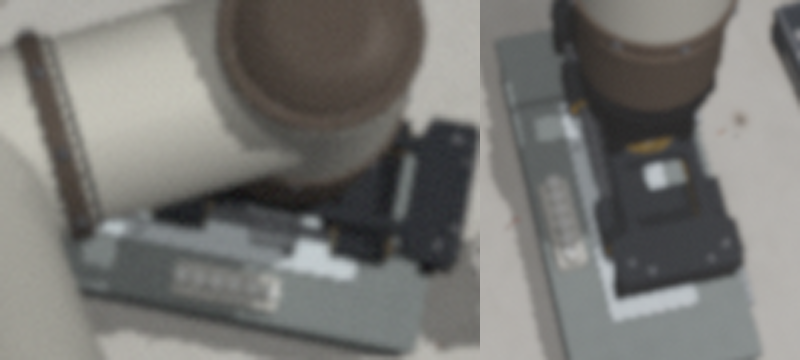

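Call:
servo_tool([
  [[0.356,0,0,0.5,0,0,0],[0.356,0,0,1,0,0,0],[0.356,0,0,1.5,0,0,0],[0.356,0,0,1.5,0,0,0],[0.356,0,0,1.5,0,0,0]],
])

```text
time_s: 5.45
tcp_pos: [0.4682, -0.0263, 0.0871]
ee_rot: [[0.979, -0.204, -0.0], [-0.204, -0.979, -0.0], [-0.0, 0.0, -1.0]]
wrist_force: [0.4, -0.7, -0.5]
gripper_width: 0.646
gripper_force: 0.0
```

Run:
```python
from h import *
go(0,-34,78);s=r.sense();print(s['moment'],s['effort'])
c=C['top'];q=np.load('q.npy')
for n in('top','side'):
  print(n,proj(n,W(q,np.array([[0,15,80],[13,48,80],[-13,48,80],[-13,-18,80],[-9,-7,78],[-9,8,78],[-9,-62,78],[-9,-78,78],[-24,-53,110],[-24,-30,103]])/1e3)).round(1).tolist())
a=c['pixels'][225:285,290:380,::-1]
cv2.imwrite('pics/c4.png',cv2.resize(a,None,fx=8.5,fy=8.5,interpolation=2))
```

```text
t 5.55 shift [-0.3 -0.7 -1.8] turn [-0.      0.     -0.0019] F [0.4 0.6 0. ] w 56.1 tip [[  0.3 -34.7  76.2]]
[ 0.00492272 -0.01287892  0.00297394] [ 4.55012159e-04 -2.80693495e+01  1.42411128e+01  3.13474149e+00
  8.41921452e-02 -6.71261063e-06]
top [[325.8, 252.4], [312.7, 244.0], [310.3, 255.0], [339.1, 260.9], [334.6, 258.4], [328.1, 257.1], [358.6, 263.3], [365.6, 264.7], [354.3, 266.5], [343.8, 265.0]]
side [[327.6, 251.8], [330.2, 236.1], [317.3, 238.6], [325.0, 268.0], [325.7, 263.0], [323.9, 256.3], [332.3, 288.5], [334.3, 296.1], [323.8, 278.6], [320.9, 269.3]]
```

View pics/c4.png

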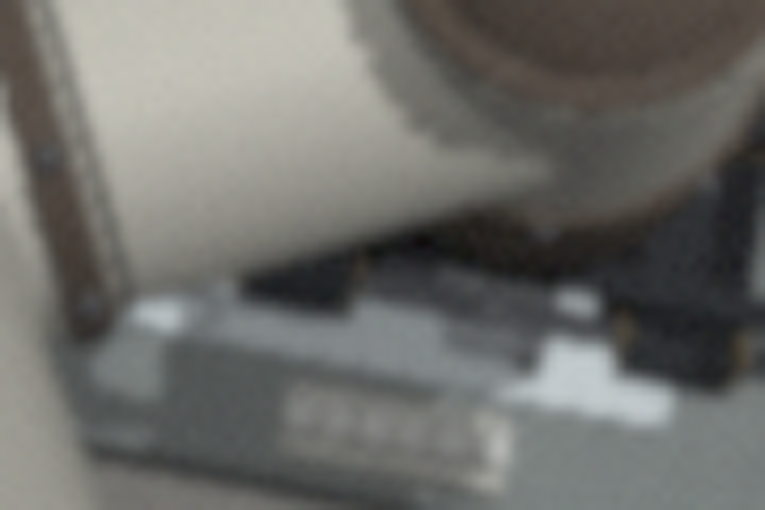

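The picture shows finger carriages at about (300,285) and (675,350), and the push plate at about (495,345) still standing between them. The tips are hidden, so I'll feel downwards in small steps.

Call:
servo_tool([
  [[0.356,0,0,0.5,0,0,0],[0.356,0,0,1,0,0,0],[0.356,0,0,1.5,0,0,0],[0.356,0,0,2,0,0,0],[0.356,0,0,2,0,0,0]],
])

```text
time_s: 6.05
tcp_pos: [0.4682, -0.0263, 0.0851]
ee_rot: [[0.979, -0.204, -0.0], [-0.204, -0.979, -0.0], [-0.0, 0.0, -1.0]]
wrist_force: [0.4, -0.5, 0.0]
gripper_width: 0.645
gripper_force: 0.0
```

Run:
```python
from h import *
go(0,-34,78);s=r.sense();print(s['moment'].round(3),s['effort'].round(2))
```

```text
t 6.15 shift [-0.3 -0.7 -3.9] turn [ 0.      0.     -0.0019] F [ 0.4 -0.5 -0.2] w 56.0 tip [[  0.3 -34.7  74.1]]
[ 0.035 -0.024  0.003] [ -0.   -28.14  14.15   3.12   0.08  -0.  ]
```

Call:
servo_tool([
  [[0.356,0,0,1,0,0,0],[0.356,0,0,2,0,0,0],[0.356,0,0,3,0,0,0],[0.356,0,0,3,0,0,0],[0.356,0,0,3,0,0,0]],
])

```text
time_s: 6.65
tcp_pos: [0.4682, -0.0263, 0.0821]
ee_rot: [[0.979, -0.204, -0.0], [-0.204, -0.979, -0.0], [-0.0, 0.0, -1.0]]
wrist_force: [0.7, -0.3, 0.3]
gripper_width: 0.646
gripper_force: 0.0
```

Run:
```python
from h import *
go(0,-34,78);s=r.sense();print(s['moment'].round(3),s['effort'].round(2))
a=C['side']['pixels'][225:310,290:380,::-1]
cv2.imwrite('pics/c5.png',cv2.resize(a,None,fx=7,fy=7,interpolation=2))
```

```text
t 6.75 shift [-0.3 -0.6 -6.8] turn [-0.     -0.0001 -0.0019] F [-0.2  0.1 -0.1] w 55.9 tip [[  0.3 -34.6  71.2]]
[-0.009  0.004  0.051] [  0.   -28.25  14.04   3.09   0.08   0.  ]
```

View pics/c5.png

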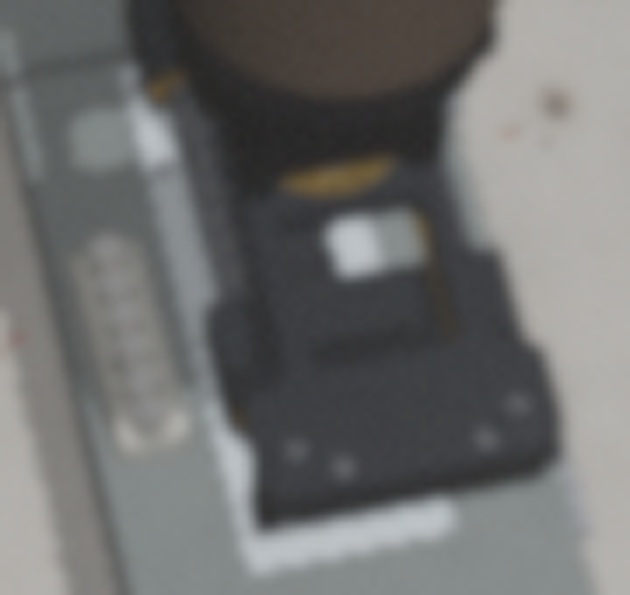

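The side view shows only the gripper's body end (corners about 260,525 and 555,470) with the tips hidden. I'll check that outline against the expected geometry.

Run:
```python
from h import *
q=np.load('q.npy')
s=r.sense();R=s['ee_rot'];p=s['tcp_pos']
f=lambda x,y,z:p+R@(np.array([x,y,z])/1e3)
P=[f(x,y,z) for z in(-59,-100) for x,y in((-37.5,95),(37.5,95),(37.5,-95),(-37.5,-95))]+[f(-9.5,y,11) for y in(28,43,-28,-43)]
for n,o,k in(('side',(290,225),7),('top',(290,225),8.5)):print(n,((proj(n,np.array(P))-o)*k).round().tolist())
print((inv(q,ray('side',np.array([[375,212],[375,278]])/7+[290,225],.063))*1e3).round(1))
for z in (.082,.12,.141,.16):print(z,(inv(q,ray('side',np.array([[260,525],[555,470]])/7+[290,225],z))*1e3).round(1).tolist(),'topcam fingers',(inv(q,ray('top',np.array([[245,290],[355,308],[620,370],[730,385]])/8.5+[290,225],z))*1e3).round(0).tolist())
```

```text
side [[255.0, 605.0], [547.0, 544.0], [367.0, -88.0], [96.0, -38.0], [259.0, 541.0], [561.0, 478.0], [373.0, -170.0], [94.0, -118.0], [295.0, 457.0], [308.0, 507.0], [248.0, 276.0], [236.0, 229.0]]
top [[846.0, 446.0], [899.0, 158.0], [163.0, 8.0], [101.0, 291.0], [867.0, 420.0], [922.0, 123.0], [160.0, -32.0], [96.0, 261.0], [583.0, 331.0], [639.0, 343.0], [377.0, 289.0], [322.0, 277.0]]
[[ 31.4   9.3  63. ]
 [ 26.4 -10.9  63. ]]
0.082 [[-24.3, -84.5, 82.0], [56.5, -86.3, 82.0]] topcam fingers [[-19.0, 27.0, 82.0], [-17.0, -2.0, 82.0], [-19.0, -74.0, 82.0], [-17.0, -103.0, 82.0]]
0.12 [[-28.8, -100.1, 120.0], [49.0, -101.8, 120.0]] topcam fingers [[-25.0, 26.0, 120.0], [-24.0, -3.0, 120.0], [-26.0, -72.0, 120.0], [-24.0, -100.0, 120.0]]
0.141 [[-31.4, -108.8, 141.0], [44.9, -110.4, 141.0]] topcam fingers [[-29.0, 25.0, 141.0], [-28.0, -3.0, 141.0], [-30.0, -71.0, 141.0], [-28.0, -99.0, 141.0]]
0.16 [[-33.6, -116.6, 160.0], [41.1, -118.2, 160.0]] topcam fingers [[-33.0, 24.0, 160.0], [-32.0, -3.0, 160.0], [-33.0, -70.0, 160.0], [-32.0, -97.0, 160.0]]
```

Call:
servo_tool([
  [[0.356,0,0,1,0,0,0],[0.356,0,0,2,0,0,0],[0.356,0,0,3,0,0,0],[0.356,0,0,3,0,0,0],[0.356,0,0,3,0,0,0]],
])

```text
time_s: 7.35
tcp_pos: [0.4682, -0.0263, 0.0791]
ee_rot: [[0.979, -0.204, -0.0], [-0.204, -0.979, -0.0], [-0.0, 0.0, -1.0]]
wrist_force: [0.3, -0.4, 0.1]
gripper_width: 0.641
gripper_force: 0.0
```

Run:
```python
from h import *
K=np.array([[60,130,60],[60,-130,60],[-60,-130,60],[-60,130,60]])/1e3
T=np.array([[120,52],[728,178],[670,452],[60,330]])/5.5+[260,210]
S=np.array([[293,32],[425,492],[178,545],[66,75]])/4+[270,195]
g=lambda q:W(q[:3],K)+[0,0,q[3]]
f=lambda q:np.r_[proj('top',g(q))-T,proj('side',g(q))-S].ravel()
s=least_squares(f,[.5,0,-.15,0]);print(s.x,s.fun.round(1))
# stereo of other features
def tri(a,b):
    c=lambda X:np.r_[proj('top',X)[0]-a,proj('side',X)[0]-b]
    z=least_squares(c,[.47,0,.08]);return (inv(np.load('q.npy'),z.x)*1e3).round(1),z.fun.round(1)
t=lambda p:np.array(p)/5.5+[260,210]
d=lambda p:np.array(p)/4+[270,195]
print(tri(t([285,190]),d([238,157])),tri(t([272,250]),d([193,165])))
print('platec',tri(t([620,225]),d([340,422])),tri(t([600,358]),d([222,447])))
print('push',tri(t([528,198]),d([313,320])),tri(t([510,322]),d([212,337])))
# current image: dark pixels near predicted carriage
for n in C:cv2.imwrite(f'pics/{n}_n.png',C[n]['pixels'][:,:,::-1])
```

```text
[ 0.47600294  0.00878121 -0.2030329  -0.00504706] [ 0.3  0.1 -0.4 -0.7  0.8  0.2 -0.2 -0.8 -0.3  0.6 -0.2 -0.4 -0.5 -0.4
 -0.1  0.4]
(array([[11.2, 49.5, 84.9]]), array([ 0. , -0.4, -0.3,  0.1])) (array([[-12.7,  49.8,  84.7]]), array([ 0.1, -1.1, -0.9,  0.4]))
platec (array([[ 29.3, -88.8,  61.8]]), array([ 0. , -0.1, -0.1,  0. ])) (array([[-28.6, -90.8,  66.4]]), array([-0.,  0.,  0., -0.]))
push (array([[ 24.9, -48.4,  94.1]]), array([-0. ,  0.2,  0.1, -0.1])) (array([[-25.9, -50.6, 102.1]]), array([ 0.1, -0.8, -0.6,  0.2]))
```

Run:
```python
from h import *
R=np.array([[0.919,-0.394,0],[-0.394,-0.919,0],[0,0,-1]]);p=np.array([.246,.574,.2097])
f=lambda x,y,z:p+R@(np.array([x,y,z])/1e3)
out=[]
for n,(x0,y0,w,h) in(('top',(0,320,90,90)),('side',(70,0,90,90))):
    im=cv2.imread(f'pics/{n}0.png')[y0:y0+h,x0:x0+w];im=cv2.resize(im,(400,400),interpolation=2)
    im=np.clip(255*(im/255.)**.55,0,255).astype(np.uint8);k=400/w
    P=lambda X:tuple(int(v) for v in ((proj(n,X)[0]-(x0,y0)+.5)*k))
    for sg in(1,-1):
        for z,col in((11,(0,0,255)),(-40,(0,255,0))):
            c=np.array([P(f(x,sg*y,z)) for x,y in((-9.5,43.5),(9.5,43.5),(9.5,58.5),(-9.5,58.5))]);cv2.polylines(im,[c],True,col,1)
    c=np.array([P(f(x,y,-59)) for x,y in((-37.5,95),(37.5,95),(37.5,-95),(-37.5,-95))]);cv2.polylines(im,[c],True,(255,0,0),1)
    out.append(im)
cv2.imwrite('pics/c6.png',np.hstack(out))
```

```text
(no output)
```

View pics/c6.png

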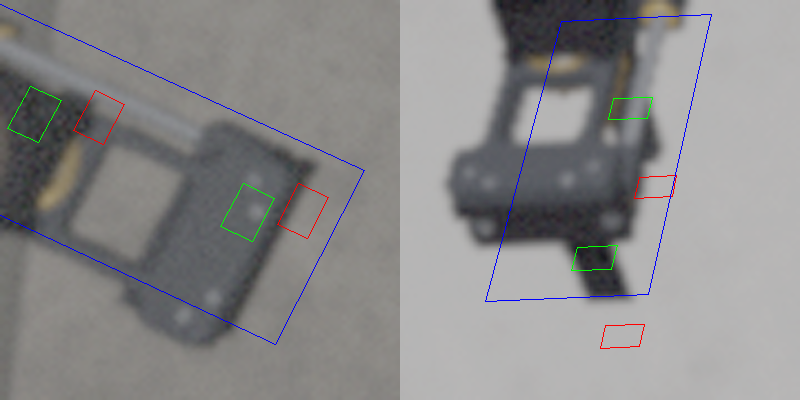

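The hand in the picture sits about 25 to 30 mm higher than the reported tip (finger end at (608,297), predicted (622,340)). So the real tips are still above the pad, which explains the lack of contact. I'll keep feeling downwards.

Call:
servo_tool([
  [[0.356,0,0,1,0,0,0],[0.356,0,0,2,0,0,0],[0.356,0,0,3,0,0,0],[0.356,0,0,4,0,0,0],[0.356,0,0,4,0,0,0]],
])

```text
time_s: 8.05
tcp_pos: [0.4681, -0.0263, 0.075]
ee_rot: [[0.979, -0.204, -0.0], [-0.204, -0.979, -0.0], [-0.0, 0.0, -1.0]]
wrist_force: [0.4, -0.5, -0.4]
gripper_width: 0.641
gripper_force: 0.0
```

Call:
servo_tool([
  [[0.356,0,0,1,0,0,0],[0.356,0,0,2,0,0,0],[0.356,0,0,3,0,0,0],[0.356,0,0,4,0,0,0],[0.356,0,0,4,0,0,0]],
])

```text
time_s: 8.55
tcp_pos: [0.4684, -0.0263, 0.0712]
ee_rot: [[0.979, -0.203, 0.0], [-0.203, -0.979, -0.0], [0.0, -0.0, -1.0]]
wrist_force: [-0.6, -0.4, 3.0]
gripper_width: 0.648
gripper_force: 1.8
```

Call:
servo_tool([
  [[0.356,0,0,1,0,0,0],[0.356,0,0,2,0,0,0],[0.356,0,0,3,0,0,0],[0.356,0,0,4,0,0,0],[0.356,0,0,5,0,0,0]],
])

```text
time_s: 9.05
tcp_pos: [0.4684, -0.0263, 0.0662]
ee_rot: [[0.979, -0.203, 0.0], [-0.203, -0.979, -0.0], [0.0, -0.0, -1.0]]
wrist_force: [-1.6, 0.1, 5.1]
gripper_width: 0.644
gripper_force: 2.6
```

Run:
```python
from h import *
F=[]
for i in range(8):
    r.capture('top');s=r.sense();F.append(np.r_[s['wrist_force'],s['moment'],s['gripper_force'],s['gripper_width']*87,s['tcp_pos']*1e3])
print(np.mean(F,0).round(2),s['time_s'])
```

```text
[-9.6000e-01 -2.0000e-02  5.4000e+00  1.0000e-01  3.2000e-01  3.0000e-02
  2.5300e+00  5.6010e+01  4.6838e+02 -2.6290e+01  6.6240e+01] 9.55
```

Call:
servo_tool([
  [[0.356,0,-2,0.5,0,0,0],[0.356,0,-4,0.5,0,0,0],[0.356,0,-6,0.5,0,0,0],[0.356,0,-8,0.5,0,0,0],[0.356,0,-10,0.5,0,0,0]],
])

```text
time_s: 10.05
tcp_pos: [0.4699, -0.0173, 0.0657]
ee_rot: [[0.979, -0.204, -0.001], [-0.204, -0.979, -0.001], [-0.001, 0.002, -1.0]]
wrist_force: [-0.8, -3.0, 4.9]
gripper_width: 0.641
gripper_force: 2.6
```

Call:
servo_tool([
  [[0.356,0,-1,0,0,0,0],[0.356,0,-2,0,0,0,0],[0.356,0,-3,0,0,0,0],[0.356,0,-4,0,0,0,0],[0.356,0,-5,0,0,0,0]],
])

```text
time_s: 10.55
tcp_pos: [0.4708, -0.013, 0.0657]
ee_rot: [[0.979, -0.203, -0.002], [-0.203, -0.979, -0.002], [-0.001, 0.002, -1.0]]
wrist_force: [-0.6, -5.8, 5.5]
gripper_width: 0.642
gripper_force: 3.7
```

Call:
servo_tool([
  [[0.356,0,-1,0,0,0,0],[0.356,0,-2,0,0,0,0],[0.356,0,-3,0,0,0,0],[0.356,0,-4,0,0,0,0],[0.356,0,-5,0,0,0,0]],
])

```text
time_s: 11.05
tcp_pos: [0.4717, -0.0081, 0.0657]
ee_rot: [[0.979, -0.203, -0.002], [-0.203, -0.979, -0.002], [-0.001, 0.002, -1.0]]
wrist_force: [0.1, -6.7, 4.9]
gripper_width: 0.644
gripper_force: 3.7
```

Call:
servo_tool([
  [[0.356,0,-1,0,0,0,0],[0.356,0,-2,0,0,0,0],[0.356,0,-3,0,0,0,0],[0.356,0,-4,0,0,0,0],[0.356,0,-5,0,0,0,0]],
])

```text
time_s: 11.55
tcp_pos: [0.4727, -0.0032, 0.0656]
ee_rot: [[0.979, -0.203, -0.002], [-0.203, -0.979, -0.002], [-0.001, 0.003, -1.0]]
wrist_force: [-1.4, -6.5, 5.2]
gripper_width: 0.64
gripper_force: 3.7
```

Call:
servo_tool([
  [[0.356,0,-0.8,0,0,0,0],[0.356,0,-1.6,0,0,0,0],[0.356,0,-2.4,0,0,0,0],[0.356,0,-3.2,0,0,0,0],[0.356,0,-4,0,0,0,0]],
])

```text
time_s: 12.05
tcp_pos: [0.4735, 0.0007, 0.0657]
ee_rot: [[0.979, -0.203, -0.002], [-0.203, -0.979, -0.002], [-0.001, 0.003, -1.0]]
wrist_force: [-0.7, -5.6, 5.3]
gripper_width: 0.645
gripper_force: 3.7
```

Call:
servo_tool([
  [[0.356,0,-0.4,0,0,0,0],[0.356,0,-0.8,0,0,0,0],[0.356,0,-1.2,0,0,0,0],[0.356,0,-1.6,0,0,0,0],[0.356,0,-2,0,0,0,0]],
])

```text
time_s: 12.55
tcp_pos: [0.4739, 0.0026, 0.0656]
ee_rot: [[0.979, -0.203, -0.002], [-0.203, -0.979, -0.002], [-0.001, 0.003, -1.0]]
wrist_force: [-0.2, -5.8, 5.7]
gripper_width: 0.644
gripper_force: 3.7
```

Call:
servo_tool([
  [[0.356,0,-0.4,0,0,0,0],[0.356,0,-0.8,0,0,0,0],[0.356,0,-1.2,0,0,0,0],[0.356,0,-1.6,0,0,0,0],[0.356,0,-2,0,0,0,0]],
])

```text
time_s: 13.05
tcp_pos: [0.4743, 0.0045, 0.0657]
ee_rot: [[0.979, -0.203, -0.002], [-0.203, -0.979, -0.002], [-0.001, 0.003, -1.0]]
wrist_force: [-1.4, -5.7, 4.5]
gripper_width: 0.642
gripper_force: 3.7
```

Call:
servo_tool([
  [[0.356,0,-0.4,0,0,0,0],[0.356,0,-0.8,0,0,0,0],[0.356,0,-1.2,0,0,0,0],[0.356,0,-1.6,0,0,0,0],[0.356,0,-2,0,0,0,0]],
])

```text
time_s: 13.55
tcp_pos: [0.4743, 0.0053, 0.0656]
ee_rot: [[0.979, -0.203, -0.003], [-0.203, -0.979, -0.004], [-0.002, 0.005, -1.0]]
wrist_force: [0.4, -12.8, 4.3]
gripper_width: 0.64
gripper_force: 6.8
```

The force jumped to 12.8 N, so the bolt is at its stop. I'll press a touch more, ease off, then lift.

Call:
servo_tool([
  [[0.356,0,-0.5,0,0,0,0],[0.356,0,-1,0,0,0,0],[0.356,0,-1,0,0,0,0],[0.356,0,-1,0,0,0,0],[0.356,0,-1,0,0,0,0]],
])

```text
time_s: 14.05
tcp_pos: [0.4743, 0.0054, 0.0656]
ee_rot: [[0.979, -0.203, -0.004], [-0.203, -0.979, -0.005], [-0.003, 0.006, -1.0]]
wrist_force: [0.8, -16.2, 4.8]
gripper_width: 0.646
gripper_force: 8.3
```

Call:
servo_tool([
  [[0.356,0,2,0,0,0,0],[0.356,0,4,0,0,0,0],[0.356,0,4,-2,0,0,0],[0.356,0,4,-6,0,0,0],[0.356,0,4,-12,0,0,0]],
])

```text
time_s: 14.55
tcp_pos: [0.4745, 0.005, 0.0775]
ee_rot: [[0.979, -0.204, -0.001], [-0.204, -0.979, -0.0], [-0.001, 0.0, -1.0]]
wrist_force: [-0.0, 0.1, -0.3]
gripper_width: 0.644
gripper_force: 0.0
```

Call:
servo_tool([
  [[0.356,0,0,-10,0,0,0],[0.356,0,0,-30,0,0,0],[0.356,0,0,-60,0,0,0],[0.356,0,0,-95,0,0,0],[0.356,0,0,-130,0,0,0]],
])

```text
time_s: 15.05
tcp_pos: [0.4742, 0.005, 0.2092]
ee_rot: [[0.979, -0.204, -0.001], [-0.204, -0.979, -0.0], [-0.001, 0.0, -1.0]]
wrist_force: [1.1, -1.2, -0.0]
gripper_width: 0.641
gripper_force: 0.0
```

Call:
servo_tool([
  [[0.356,-30,-30,0,0,0,0],[0.356,-60,-65,0,0,0,0],[0.356,-75,-105,0,0,0,0],[0.356,-90,-145,0,0,0,0],[0.356,-100,-185,0,0,0,0]],
])

```text
time_s: 15.55
tcp_pos: [0.4134, 0.208, 0.2084]
ee_rot: [[0.979, -0.203, 0.001], [-0.203, -0.979, 0.001], [0.0, -0.001, -1.0]]
wrist_force: [1.3, 0.4, -0.6]
gripper_width: 0.642
gripper_force: 0.0
```

Call:
servo_tool([
  [[0.356,0,-35,0,0,0,0],[0.356,0,-75,0,0,0,0],[0.356,0,-115,0,0,0,0],[0.356,0,-150,0,0,0,0],[0.356,0,-150,0,0,0,0]],
])

```text
time_s: 16.05
tcp_pos: [0.4455, 0.3569, 0.207]
ee_rot: [[0.98, -0.201, 0.0], [-0.201, -0.98, 0.0], [0.0, -0.0, -1.0]]
wrist_force: [0.2, -0.5, -0.6]
gripper_width: 0.644
gripper_force: 0.0
```

Run:
```python
from h import *
s=r.sense();print(s['time_s'],s['wrist_force'].round(1))
a=C['top']['pixels'][210:305,260:400,::-1];cv2.imwrite('pics/f.png',cv2.resize(a,None,fx=5.5,fy=5.5,interpolation=2))
b=C['side']['pixels'][195:345,270:390,::-1]
# rows along the case axis (x=0, z=110 plate top / 87) before vs after
q=np.load('q.npy');ys=np.arange(-75,60,3)
for n in('top','side'):
    i0=cv2.imread(f'pics/{n}0.png').mean(2);i1=C[n]['pixels'].mean(2)
    for x in(0,):
        P=proj(n,W(q,np.c_[np.full(len(ys),x),ys,np.full(len(ys),90)]/1e3)).astype(np.float32)
        g=lambda im:cv2.remap(im.astype(np.float32),P[:,:1],P[:,1:],1)[:,0].round().astype(int).tolist()
        print(n,ys.tolist(),g(i0),g(i1),sep='\n')
```

```text
16.15 [-0.2  0.2  0. ]
top
[-75, -72, -69, -66, -63, -60, -57, -54, -51, -48, -45, -42, -39, -36, -33, -30, -27, -24, -21, -18, -15, -12, -9, -6, -3, 0, 3, 6, 9, 12, 15, 18, 21, 24, 27, 30, 33, 36, 39, 42, 45, 48, 51, 54, 57]
[194, 194, 194, 194, 194, 195, 195, 184, 163, 130, 109, 111, 114, 116, 131, 146, 138, 115, 88, 71, 58, 54, 61, 69, 73, 86, 94, 82, 80, 94, 91, 77, 86, 101, 87, 77, 94, 100, 83, 80, 96, 98, 100, 123, 133]
[196, 196, 195, 196, 197, 196, 197, 198, 197, 197, 198, 196, 199, 197, 191, 172, 146, 111, 79, 56, 55, 97, 137, 141, 105, 71, 65, 58, 71, 94, 92, 79, 85, 103, 90, 78, 93, 101, 84, 80, 98, 100, 102, 123, 133]
side
[-75, -72, -69, -66, -63, -60, -57, -54, -51, -48, -45, -42, -39, -36, -33, -30, -27, -24, -21, -18, -15, -12, -9, -6, -3, 0, 3, 6, 9, 12, 15, 18, 21, 24, 27, 30, 33, 36, 39, 42, 45, 48, 51, 54, 57]
[187, 186, 187, 184, 166, 135, 125, 125, 124, 125, 134, 148, 140, 123, 118, 126, 144, 154, 138, 100, 79, 74, 77, 84, 94, 111, 105, 91, 98, 111, 98, 90, 105, 110, 93, 93, 107, 104, 91, 99, 112, 112, 124, 138, 136]
[188, 188, 188, 188, 188, 188, 189, 189, 189, 189, 188, 171, 141, 126, 125, 126, 125, 128, 143, 144, 112, 89, 111, 137, 152, 148, 115, 83, 95, 112, 100, 90, 105, 110, 94, 95, 108, 104, 91, 101, 114, 113, 126, 139, 138]
```

```bash
python3 -c "
from station import r
print(r.finish_job())"
```

```text
the job is handed in; nothing more can be done
None
```

The bolt is home in its keeper with the catch sprung up behind it, judging by the push force rising sharply at the stop and the before-and-after images (about 21 mm of travel); the arm was clear of everything, and I handed the job in at about 16 s.

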